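# Load a filament spool and snap its bearing caps shut

### The arm

A 7-joint arm with a two-finger parallel gripper is mounted at the origin on the work surface. World frame = base frame: x ahead of the robot, y to its left, z up, the work surface at z = 0. Lengths are in m, angles in degrees, forces in N, time in s.
With the tool pointing down it reaches from about 0.35 to 0.775 m from the base axis. Payload 3.1 kg.
Tool frame: the origin (TCP) lies midway between the tips of the shut fingers; the grasp point (between the pads) lies 19 mm behind it; z points along the fingers, x is the direction in which the jaws open and shut, and the axes are right-handed (so a half turn about z gives the same grasp; the last joint's range is limited). The gripper opens to 85 mm and grips with 20 to 120 N. Pads are 22 mm wide; open, the fingers measure 114 mm over their backs; the gripper's body (76 mm by 85 mm) begins 54 mm behind the grasp point. The pads swing forward as they close: fully open they stand 13 mm farther back than shut.
Start: joints at [62.126, 17.813, 0.802, 86.603, -0.252, 75.585, -1.558], TCP at [0.237, -0.496, 0.231] pointing down, gripper open.
Joint ranges: [-154.91, 154.91], [-16.99, 109.72], [-72.82, 74.43], [7.12, 147.25], [-82.49, 262.49], [11.32, 116.49], [-174.64, 174.64]. Speed limits (degrees/s): [159.86, 159.86, 180, 180, 180, 180, 180].

### API

Orientations are given as a 3x3 rotation matrix whose columns are the frame's x, y, z axes.
In Python, from plant import ctrl, cams, job gives the robot as it stands.
- The arm moves only by the tool apply_moves, never from a script. Its argument "moves" is one flat list of numbers, 7 for each row, row after row: the shift along the tool's x, y, z in mm, then the turn, a rotation vector about the tool's x, y, z in rad, then the opening, from -1 (shut) to 1 (fully open). In form: [tx, ty, tz, ax, ay, az, fingers, tx, ty, tz, ax, ay, az, fingers, ...]. A call has 1 to 10 rows; each row shifts and turns the commanded pose from where the row before left it, along the tool's axes as they then stand; what a row does not reach is not made up. A row lasts 1/8 s, in which the tool goes at most 62.5 mm and 10.7 degrees, less where a joint would pass 70% of its speed; a pose out of reach is approached as far as the arm can. A call with a gripper value outside its range is refused whole. The fingers move at their own pace and stop on an object; "force" is the grip in N (left out, the last holds). Time passes only in rows, so rows that do not move let the fingers close. It gives the time, the measured TCP pose, the force and the opening at its end, in the units of the state.
- ctrl.get_obs(): the state, without advancing time (a new reading comes with each control period).
- cams.snapshot(name): name is "side" or "top" or "wrist"; returns the picture (480x640x3 uint8, red, green, blue); there is no depth.
- cams.camera_model(name): a dict with "fovy" (degrees; the focal length in pixels is half the picture's height over the tangent of half this angle, whatever the lens; pixels are square), "cx", "cy" (the principal point, pixels), "k1" (the pictures are not rectified: a ray, as slopes to the right and down, at radius r is drawn at 1 + k1 r^2 times it, then the intrinsics apply), "R" (3x3) and "t" (3): a world point X has camera coordinates R X + t; the wrist camera has in their place "T_tool_cam" (4x4, takes a point from camera to tool coordinates, whose origin is the TCP and whose axes are the tool frame's). Camera axes: x right, y down, z forward; pixel columns grow to the right and rows downward; lengths in m; the calibration is good to about 2 mm. A picture is of the moment at which its call begins: read the wrist's pose just before it. camera_model takes no time and is no camera call.
- job.sign_off(): hands the job in, once; it reports no verdict.
The state is a dict: "clock": time; "q": joint angles; "joint_velocities": joint speeds; "joint_efforts": joint torques, N m; "ee_pos": TCP position; "tool_rot": TCP orientation; "wrist_force": force on the tool from outside, world axes, zero at the start; "torque": the same for the moment, N m; "finger_gap": finger opening in m.
Only numpy, scipy, OpenCV 4.12 (cv2) and the standard library are available. Lean on these libraries where they do the work, as an engineer would, in place of code of your own. Each camera call takes 0.05 s, during which the arm holds its last target.

### The job

Load the blue filament spool into the empty spool stand: lift it off its low rest and lower it, without dropping it, until the bearings on both ends of its axle lie fully home in the stand's two open saddles; swing back first any red cap that hangs over its saddle. Then press each hinged red cap down over its bearing until it snaps and stays shut, and let go. Leave the red bowl, the bottle, the orange spare spool and the scraper where they are.

Things in the scene. Friction and masses are not known exactly. Their poses are not given: they have to be found in the camera images.
- stand: spool stand, fixed: aluminium base plate 86 (its x) by 150 mm (y), 12 thick, and two black posts, each 40 (x) by 20 mm (y), centred 62 mm either side of the middle, tops 108 mm above the bench. Origin: on the bench under the plate's middle; x to the hinge side (away from the robot, within 0.45 rad), y along the axle line from right to left post. A loaded axle lies along y, 95 mm above the bench
- seat_left (a point): centre of the bearing once home in the left (+y) post, 95 mm above the bench, axes as the stand's. The saddle is an open-topped slot through the post along y: 26 mm wide, flared to 35 mm at the top, its floor 84 mm above the bench
- seat_right (a point): the same in the right (-y) post
- hinge_left (a point): middle of the left cap's hinge pin: 28 mm behind (+x of) the axle line, 112.5 mm above the bench; the pin runs along the stand's y; axes as the stand's
- hinge_right (a point): the same for the right cap
- cap_left (a joint): angle (rad) of the left red cap: 0 shut and snapped, 1.57 upright, 2.1 fully back; starts at 0.75 to 2.05, stays where left (0.5 N at the lip moves it). It leaves the bearing's way down free above 1.6. A spring detent resists from 0.17; about 10 N on the lip passes its top at 0.07 (lip 4 mm above shut), then it snaps to 0 and holds (about 5 N to lift)
- cap_right (a joint): the same for the right (-y) post's cap
- lip_left (a point): place to press on the left cap: middle of its thumb lip's top, 60 mm from the hinge, 116 mm above the bench when shut (then 32 mm on the -x side of the axle line). The cap is a bar 20 mm wide, 7 thick, 66 long from the hinge, with a snap hook 3.5 mm thick, 52 mm from the hinge, reaching 10.5 below the bar's centre line. Site x: from lip to hinge, z: out of the top face
- lip_right (a point): the same on the right cap
- spool: blue filament spool fixed on its axle, loose, 0.25 to 0.5 kg, upright on its rest, axle level. Two flat grey flanges 140 mm in diameter, 46 mm over both outer faces (grip across them at the top); winding 118 mm in diameter. Origin: its middle, on the axle, about 83 mm above the bench at the start; y along the axle. Either end may go in either saddle
- bearing_left (a point): centre of the steel bearing, 22 mm in diameter, 12 wide, on the +y end of the spool's axle, 62 mm from its middle. The rod is 10 mm thick, 150 long; inward lie brass collars 20 mm in diameter (39 to 48 mm from the middle) and red cones; the posts' inner faces are 52 mm from the stand's middle
- bearing_right (a point): the same on the -y end
- rest: black spool rest, fixed: a tray 104 (its x) by 60 mm with two aluminium rollers, 22 mm high in all; origin on the bench under its middle
- bowl: bystander: red printed bowl, 94 mm wide, 52 high, loose; origin under its middle
- bottle: bystander: white bottle with blue label and cap, 58 mm wide, 165 high, loose; origin under its middle
- spare: bystander: spool of orange filament lying flat, 140 mm wide, 46 high, loose; origin under its middle
- scraper: bystander: scraper lying flat, 190 mm long along its x, loose; origin under its middle
Not all that is in view belongs to the job. There is more than one size of the spool; the job needs the larger.

How it is judged (in metres and radians):
On the way:
1. the spool lies with both bearings home in the saddles while both caps are still open (over 0.2 rad) (x of spool in the frame of stand between -0.005 and 0.005 m and y of spool in the frame of stand between -0.008 and 0.008 m and z of spool in the frame of stand between 0.091 and 0.0985 m and angle between the y axis of spool and the y axis of stand, either way round below 0.06 rad and value of joint each of cap_left, cap_right above 0.2 rad), for 0.2 s.
At the end, for the whole second after the job is handed in: The spool's middle is 91 to 98.5 mm above the bench and within 5 mm across and 8 mm along the axle line of the stand's middle, its axle within 0.06 rad of the line of the saddles; both caps are snapped shut (joint below 0.04 rad); the spool is at rest (x of spool in the frame of stand between -0.005 and 0.005 m and y of spool in the frame of stand between -0.008 and 0.008 m and z of spool in the frame of stand between 0.091 and 0.0985 m and angle between the y axis of spool and the y axis of stand, either way round below 0.06 rad and value of joint each of cap_left, cap_right below 0.04 rad and linear speed of spool below 0.03 m/s); the robot touches nothing.
It fails at once if the bowl is moved by more than 25 mm (distance of bowl from where it was at the start of the episode above 0.025 m).
It fails at once if the bottle is moved by more than 25 mm (distance of bottle from where it was at the start of the episode above 0.025 m).
It fails at once if the spare is moved by more than 25 mm (distance of spare from where it was at the start of the episode above 0.025 m).
It fails at once if the scraper is moved by more than 25 mm (distance of scraper from where it was at the start of the episode above 0.025 m).
It fails at once if the spool is dropped or thrown into the stand (faster than 0.6 m/s within 50 mm of its place) (z of spool in the frame of stand below 0.145 m and horizontal distance between spool and stand below 0.03 m and linear speed of spool above 0.6 m/s).
It also fails if it takes over 69 s, if anything falls off the work surface, if the arm or the gripper's body presses on something with over 40 N, if the wrist force passes 120 N, or if a joint passes its speed limit or range.

## Working session

There is one attempt and no reset: what is moved stays moved. The work goes in short steps, Python scripts to look and compute and a tool call to move; the robot and the scene stay as the last step left them, time stands still between calls to the robot, and variables do not carry over. Pictures are saved under pics/ and viewed, and the job is handed in when it is done.

Besides the shell and the picture viewer there is one more tool, called after "Request:" as name(argument=value, ...), one argument or row to a line, values as JSON. apply_moves: Moves the arm, as the interface text tells. Its arguments: {"type":"object","properties":{"moves":{"type":"array"},"force":{"type":"number"}},"required":["moves"]}

```bash
mkdir -p pics; ls
python3 - <<'E'
from plant import ctrl,cams,job
import cv2
o=ctrl.get_obs(); print(o)
for n in ["side","top","wrist"]:
    cv2.imwrite(f"pics/{n}0.png",cams.snapshot(n)[:,:,::-1]); print(n,cams.camera_model(n))
E
```

```text
pics
{'clock': 0.0, 'q': array([62.12751467, 17.86060927,  0.80033315, 86.69233886, -0.25155109,
       75.58517668, -1.56005484]), 'joint_velocities': array([-0.05212293,  0.01199983, -0.16048222, -0.02620931, -0.03748001,
        0.02254788,  0.00555227]), 'joint_efforts': array([ 8.58537442e-04, -3.79917026e+01,  1.46267270e-01, -2.30595732e+01,
        1.21483349e-02,  1.38273821e-02, -1.41361674e-06]), 'ee_pos': array([ 0.23633672, -0.49581547,  0.2302167 ]), 'tool_rot': array([[ 4.30312231e-01, -9.02679426e-01, -1.11289059e-03],
       [-9.02676979e-01, -4.30313659e-01,  2.10391091e-03],
       [-2.37804912e-03,  9.92421166e-05, -9.99997168e-01]]), 'wrist_force': array([0.10499988, 0.36598685, 0.06754193]), 'torque': array([-0.00351575,  0.01943146, -0.0428215 ]), 'finger_gap': 0.08558643613268933}
side {'fovy': 48.2276049917848, 'cx': 311.2052484761812, 'cy': 244.81725489461047, 'k1': 0.057103138897082385, 'R': array([[ 0.89367623, -0.44862949,  0.00862383],
       [-0.31084095, -0.63283136, -0.7091561 ],
       [ 0.32360578,  0.63107532, -0.70499876]]), 't': array([-0.53654332,  0.14405063,  1.35815303])}
top {'fovy': 51.79598420455256, 'cx': 325.7108883584976, 'cy': 243.9427392325275, 'k1': 0.029975680630358978, 'R': array([[-0.00940411, -0.99979235,  0.0180781 ],
       [-0.99325702,  0.00725046, -0.11570615],
       [ 0.11555105, -0.01904431, -0.99311896]]), 't': array([-0.13375115,  0.5539781 ,  1.41833093])}
wrist {'fovy': 70.28557401478814, 'cx': 322.8044403687333, 'cy': 241.2589869254636, 'k1': 0.0018044238188869737, 'T_tool_cam': array([[ 9.99999599e-01,  2.46747700e-05,  8.95497214e-04,
        -5.05321886e-04],
       [-3.10149981e-04,  9.47336197e-01,  3.20240588e-01,
        -8.04859046e-02],
       [-8.40435062e-04, -3.20240737e-01,  9.47335824e-01,
        -1.43264754e-01],
       [ 0.00000000e+00,  0.00000000e+00,  0.00000000e+00,
         1.00000000e+00]])}
```

View pics/side0.png

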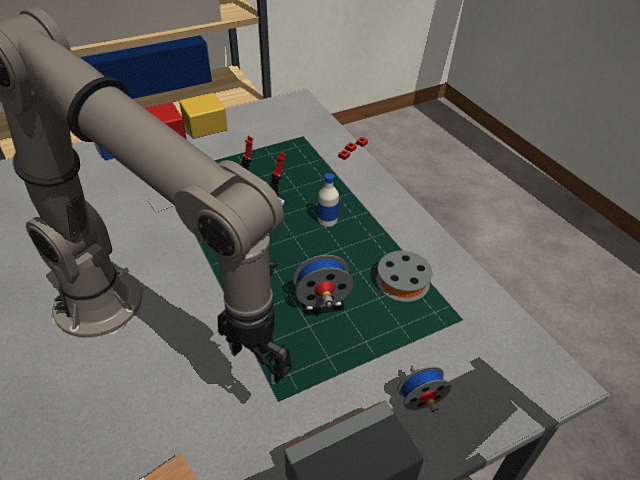

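View pics/top0.png

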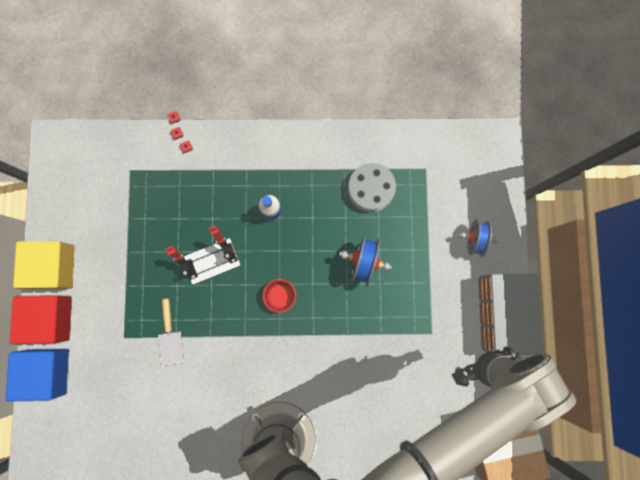

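View pics/wrist0.png

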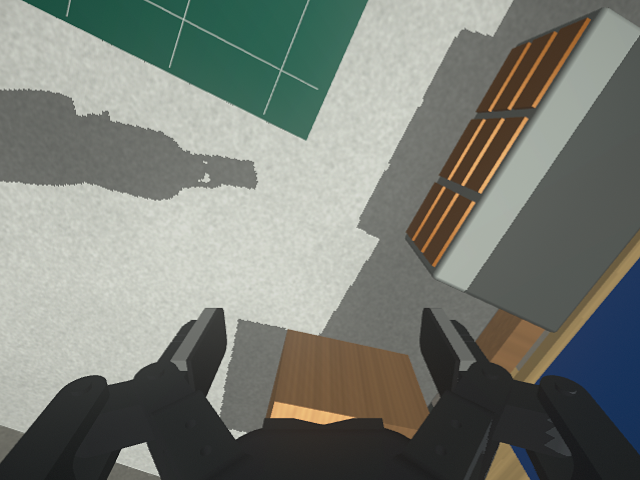

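Blue spool candidates in the top view are (366,260), on the black rest on the mat, and (481,238), off the mat. The first looks about 45 px across against about 33 px and sits on the rest, so it fits. I'll confirm with a crop.

```bash
cat > h.py <<'E'
import numpy as np, cv2
from plant import ctrl,cams,job
def K(m):
    f=240/np.tan(np.radians(m['fovy']/2)); return f
def ext(n,o=None):
    m=cams.camera_model(n)
    if n!='wrist': return m,np.array(m['R']),np.array(m['t'])
    T=np.array(m['T_tool_cam']); W=np.eye(4); W[:3,:3]=o['tool_rot']; W[:3,3]=o['ee_pos']
    C=np.linalg.inv(W@T); return m,C[:3,:3],C[:3,3]
def proj(n,X,o=None):
    m,R,t=ext(n,o); c=R@np.asarray(X,float)+t; s=c[:2]/c[2]; s=s*(1+m['k1']*(s@s)); return np.array([m['cx'],m['cy']])+K(m)*s
def ray(n,px,o=None):
    m,R,t=ext(n,o); d=(np.asarray(px,float)-[m['cx'],m['cy']])/K(m)
    s=d.copy()
    for _ in range(20): s=d/(1+m['k1']*(s@s))
    v=R.T@np.array([s[0],s[1],1]); return -R.T@t, v/np.linalg.norm(v)
def onz(n,px,z,o=None):
    c,v=ray(n,px,o); return c+v*(z-c[2])/v[2]
def tri(*rs):
    A=np.zeros((3,3));b=np.zeros(3)
    for c,v in rs:
        P=np.eye(3)-np.outer(v,v);A+=P;b+=P@c
    x=np.linalg.solve(A,b); return x,[np.linalg.norm((np.eye(3)-np.outer(v,v))@(x-c)) for c,v in rs]
def crop(img,x0,y0,x1,y1,s,fn):
    cv2.imwrite(fn,cv2.resize(img[y0:y1,x0:x1,::-1],None,fx=s,fy=s,interpolation=cv2.INTER_CUBIC))
E
python3 - <<'E'
from h import *
i=cv2.imread('pics/top0.png')[:,:,::-1]
crop(i,320,160,510,290,4,'pics/c1.png')
crop(i,150,210,260,300,7,'pics/c2.png')
i=cv2.imread('pics/side0.png')[:,:,::-1]
crop(i,220,120,360,220,5,'pics/c3.png')
crop(i,280,240,360,320,7,'pics/c4.png')
E
```

```text
(no output)
```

View pics/c1.png

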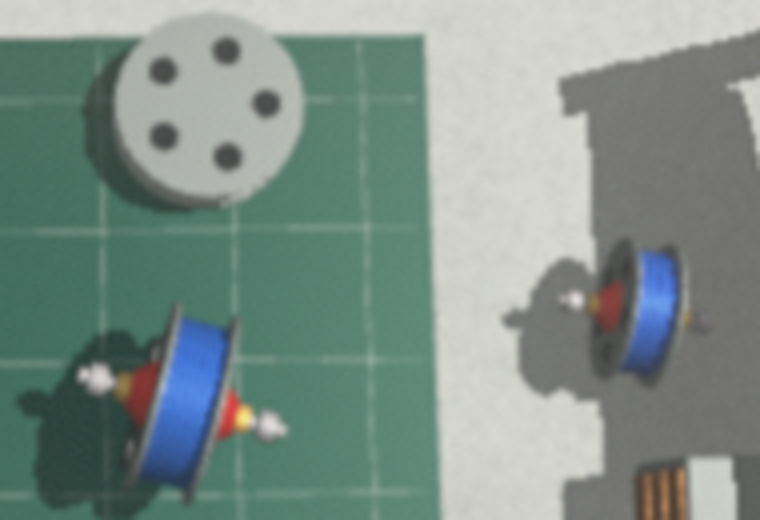

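View pics/c2.png

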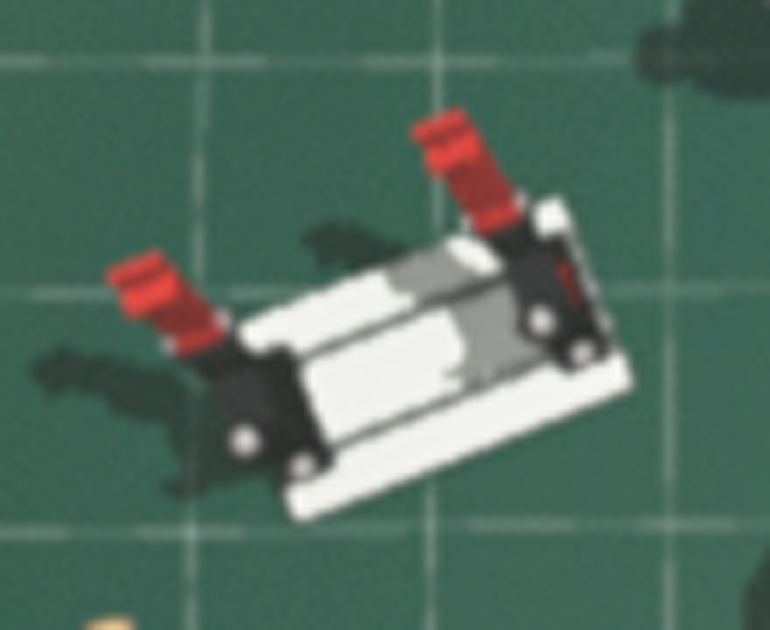

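View pics/c3.png

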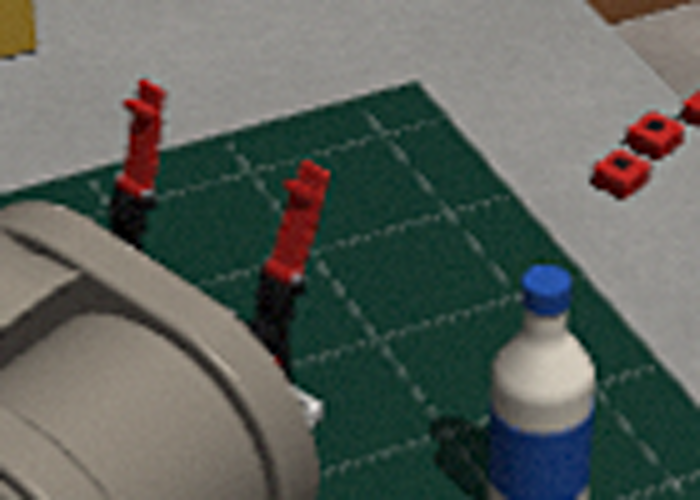

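View pics/c4.png

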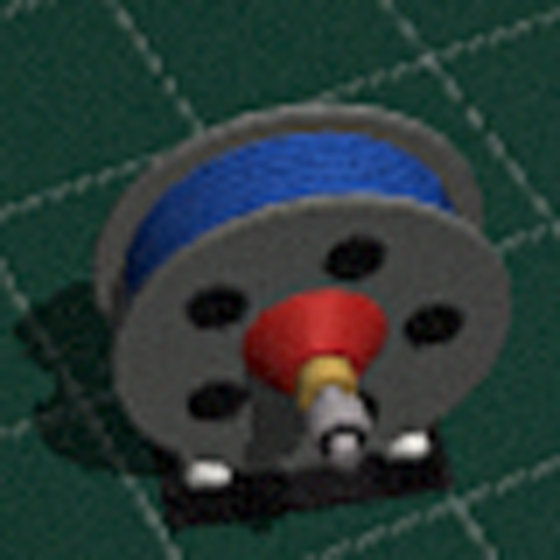

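The crop confirms the spool at (366,260) is the larger one: its flange is about 46 px tall against about 33 px, and it sits on the rest. Next I'll estimate poses.

Run:
```python
from h import *
c2=lambda x,y:(150+(x+.5)/7-.5,210+(y+.5)/7-.5)
c1=lambda x,y:(320+(x+.5)/4-.5,160+(y+.5)/4-.5)
c3=lambda x,y:(220+(x+.5)/5-.5,120+(y+.5)/5-.5)
# plate corners
P=[onz('top',c2(*p),.012) for p in [(562,197),(632,387),(297,521),(240,325)]]
P=np.array(P);print(P);print([np.linalg.norm(P[i]-P[(i+1)%4]) for i in range(4)], P.mean(0))
y=(P[2]+P[3]-P[0]-P[1]);y/=np.linalg.norm(y);print('y',y,'yaw',np.degrees(np.arctan2(-y[0],y[1])))
x=np.array([y[1],-y[0],0])
O=P.mean(0);O[2]=0
for nm,a,b,s in [('L',(133,268),(150,85),1),('R',(440,120),(313,165),-1)]:
    X,r=tri(ray('top',c2(*a)),ray('side',c3(*b)));d=X-O-[0,0,0]
    lx,ly,lz=d@x,d@y,d[2]; print(nm,X,r,'stand',lx,ly,lz,'ang',np.degrees(np.arctan2(lz-.1125,28e-3-lx)),np.hypot(lz-.1125,lx-.028))
# spool
for p in [(80,375),(285,430)]: print(onz('top',c1(*p),.083))
for p in [(124,386),(244,416)]: print('collar',onz('top',c1(*p),.083+.01))
i=cv2.imread('pics/top0.png');h=cv2.cvtColor(i,cv2.COLOR_BGR2HSV)
m=cv2.inRange(h,(105,120,60),(125,255,255));m[:,:340]=0;m[:,400:]=0;m[:230]=0
c=max(cv2.findContours(m,0,2)[0],key=cv2.contourArea);print(cv2.minAreaRect(c));print(onz('top',cv2.minAreaRect(c)[0],.083+.045))
```

```text
[[0.57603555 0.14585267 0.012     ]
 [0.49498978 0.11541905 0.012     ]
 [0.4399799  0.25432991 0.012     ]
 [0.52258273 0.27998072 0.012     ]]
[np.float64(0.08657148530106892), np.float64(0.14940653816639252), np.float64(0.086493882866768), np.float64(0.14438676409945606)] [0.50839699 0.19889559 0.012     ]
y [-0.3691805   0.92935771  0.        ] yaw 21.66508572810652
L [0.53177265 0.27666234 0.17217232] [np.float64(0.002561821315242198), np.float64(0.0025618213152421884)] stand 0.05043432287938609 0.06364329197332325 0.17217232204812052 ang 110.6041825404511 0.06375017538541487
R [0.58668275 0.16392329 0.17017112] [np.float64(0.0016273868145241395), np.float64(0.0016273868145241606)] stand 0.059844385388179704 -0.06140335032918281 0.17017112438520737 ang 118.90625442281492 0.06587885448765007
[ 0.51989887 -0.17656497  0.083     ]
[ 0.47978222 -0.32094745  0.083     ]
collar [ 0.51093459 -0.20691751  0.093     ]
collar [ 0.48916112 -0.29086784  0.093     ]
((366.5117492675781, 260.4001770019531), (12.851494789123535, 40.31729507446289), 14.826478958129883)
[ 0.49567006 -0.24781974  0.128     ]
```

Request:
apply_moves(
  moves=[-14,-43,0,0,0,0,1,-14,-43,0,0,0,0,1,-14,-43,0,0,0,0,1,-14,-43,0,0,0,0,1,-14,-43,0,0,0,0,1,-14,-43,0,0,0,0,1,-14,-43,0,0,0,0,1,-14,-41,0,0,0,0,1,0,0,0,0,0,0.179,1,0,0,0,0,0,0.179,1],
  force=80,
)

```text
clock: 1.4
ee_pos: [0.4974, -0.2473, 0.2306]
tool_rot: [[0.083, -0.997, -0.001], [-0.997, -0.083, 0.001], [-0.001, 0.001, -1.0]]
wrist_force: [-0.7, -0.8, -1.0]
finger_gap: 0.085
```

Request:
apply_moves(
  moves=[0,0,0,0,0,0.179,1,0,0,0,0,0,0.179,1,0,0,0,0,0,0,1,0,0,0,0,0,0,1],
)

```text
clock: 1.9
ee_pos: [0.4971, -0.2481, 0.2311]
tool_rot: [[-0.265, -0.964, -0.0], [-0.964, 0.265, 0.0], [-0.0, 0.0, -1.0]]
wrist_force: [0.0, 0.7, -0.0]
finger_gap: 0.0855
```

Run:
```python
from h import *
o=ctrl.get_obs();i=cams.snapshot('wrist');cv2.imwrite('pics/w1.png',i[:,:,::-1]);np.save('w1.npy',o,allow_pickle=True)
print(o['ee_pos'],o['tool_rot'],o['q'],o['clock'])
for n,px,z in [('bottlecap',(267,201),.165),('bowl',(279,296),.052)]: print(n,onz('top',px,z))
i=cams.snapshot('side');cv2.imwrite('pics/s1.png',i[:,:,::-1])
i=cams.snapshot('top');cv2.imwrite('pics/t1.png',i[:,:,::-1])
```

```text
[ 0.49708215 -0.24809937  0.23107016] [[-2.65294257e-01 -9.64167385e-01 -4.58880937e-04]
 [-9.64167494e-01  2.65294216e-01  1.48175149e-04]
 [-2.11271871e-05  4.81748099e-04 -9.99999884e-01]] [ 27.71486875  18.62825806  -3.93891568  85.55898095   1.29947566
  75.88470309 -81.72029167] 1.9
bottlecap [0.65490082 0.02091478 0.165     ]
bowl [ 0.40190911 -0.00312751  0.052     ]
```

View pics/w1.png

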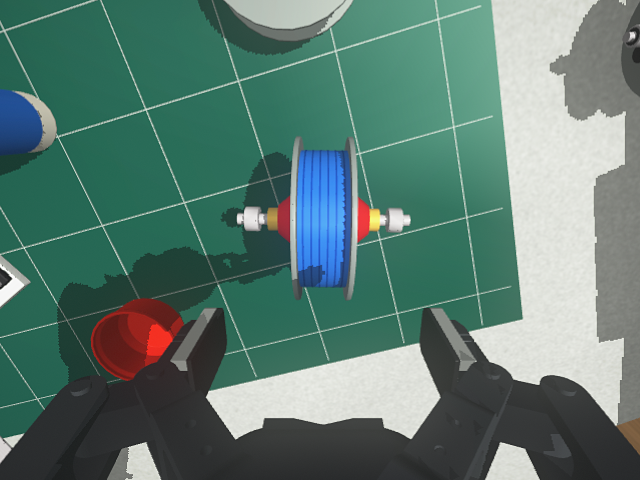

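View pics/t1.png

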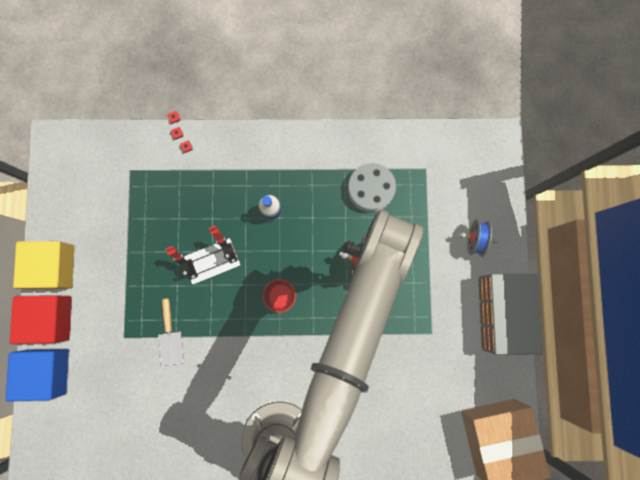

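The spool lies centred in the wrist view, with rod ends at (237,219) and (411,220) and bearings at about (252,218) and (398,220). It is nearly aligned with the jaws.

Run:
```python
from h import *
o=np.load('w1.npy',allow_pickle=True).item()
R=o['tool_rot'];p=o['ee_pos']
for a,b in [((237,219),(411,220)),((253,218),(398.5,220))]:
    A=onz('wrist',a,.083,o);B=onz('wrist',b,.083,o);M=(A+B)/2
    print(A,B,np.linalg.norm(A-B),M,'tool',R.T@(M-p),'yaw err',R.T@(B-A))
i=cv2.imread('pics/w1.png');h=cv2.cvtColor(i,cv2.COLOR_BGR2HSV)
m=cv2.inRange(h,(100,120,60),(125,255,255));m[:,:250]=0;m[:,400:]=0
m[300:]=0
c=max(cv2.findContours(m,0,2)[0],key=cv2.contourArea);print(cv2.boundingRect(c),cv2.minAreaRect(c))
# flange outer top corners
print(R.T@(onz('wrist',(291,215),.083,o)-p),R.T@(onz('wrist',(358,215),.083,o)-p))
# top of flange extents along tool y: flange far/near tangent; predict projection for circle centre M
```

```text
[ 0.51973174 -0.17696944  0.083     ] [ 0.47813401 -0.32482856  0.083     ] 0.15359912685329385 [ 0.49893288 -0.250899    0.083     ] tool [ 0.00221145 -0.00259846  0.14806888] yaw err [ 1.53596600e-01  8.81013118e-04 -2.82063804e-06]
[ 0.5168534  -0.19087544  0.083     ] [ 0.48106117 -0.31418418  0.083     ] 0.1283983179772054 [ 0.49895728 -0.25252981  0.083     ] tool [ 0.00377735 -0.00305464  0.14806863] yaw err [ 1.28385748e-01  1.79661306e-03 -1.84691500e-06]
(297, 150, 54, 137) ((323.5, 218.0), (136.0, 53.0), 90.0)
[-0.02684449 -0.00668173  0.14806753] [ 0.03204696 -0.00669395  0.14806628]
```

Request:
apply_moves(
  moves=[2.5,-2.5,26,0,0,0,1,0,0,30,0,0,0,1,0,0,30,0,0,0,1,0,0,30,0,0,0,1,0,0,0,0,0,0,-1,0,0,0,0,0,0,-1,0,0,0,0,0,0,-1,0,0,0,0,0,0,-1,0,0,0,0,0,0,-1,0,0,0,0,0,0,-1],
  force=80,
)

```text
clock: 3.3
ee_pos: [0.5001, -0.2518, 0.117]
tool_rot: [[-0.268, -0.963, 0.003], [-0.963, 0.268, -0.001], [0.001, -0.003, -1.0]]
wrist_force: [-0.4, 0.9, 5.7]
finger_gap: 0.045
```

Run:
```python
from h import *
o=ctrl.get_obs();i=cams.snapshot('wrist');cv2.imwrite('pics/w2.png',i[:,:,::-1])
print(o['wrist_force'],o['torque'],o['finger_gap'])
```

```text
[-0.40536144  0.94461481  5.70497673] [-0.02768378  0.10673598 -0.02477787] 0.04497116782495111
```

View pics/w2.png

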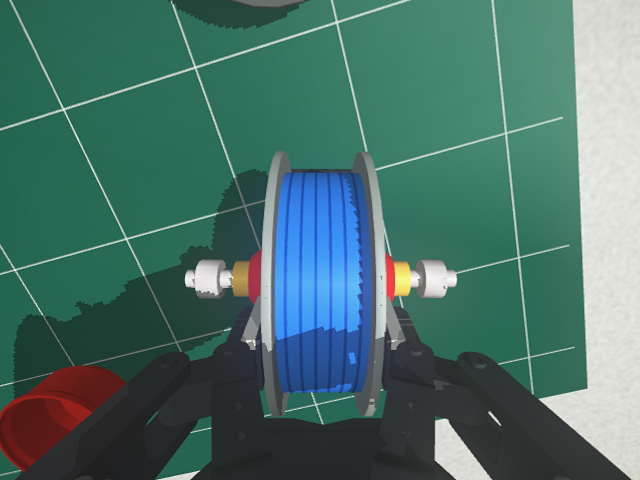

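The grip is good: gap 45 mm, flanges held, axle level in view with rod ends at (185,279) and (457,278). Now I'll lift.

Request:
apply_moves(
  moves=[0,0,-6,0,0,0,-1,0,0,-14,0,0,0,-1,0,0,-20,0,0,0,-1,0,0,-20,0,0,0,-1,0,0,-20,0,0,0,-1,0,0,-14,0,0,0,-1,0,0,-6,0,0,0,-1,0,0,0,0,0,0,-1],
)

```text
clock: 4.35
ee_pos: [0.4989, -0.2513, 0.2153]
tool_rot: [[-0.268, -0.963, -0.0], [-0.963, 0.268, -0.0], [0.0, -0.0, -1.0]]
wrist_force: [-1.0, -0.9, -3.2]
finger_gap: 0.0451
```

Run:
```python
from h import *
o=ctrl.get_obs();i=cams.snapshot('wrist');cv2.imwrite('pics/w3.png',i[:,:,::-1]);np.save('w3.npy',o,allow_pickle=True)
print(o['ee_pos'],o['wrist_force'],o['torque'],o['finger_gap'])
```

```text
[ 0.4988924  -0.25127723  0.21533475] [-0.9763514  -0.87992577 -3.20747056] [-0.04723724 -0.03762104 -0.04122742] 0.04507485469360196
```

View pics/w3.png

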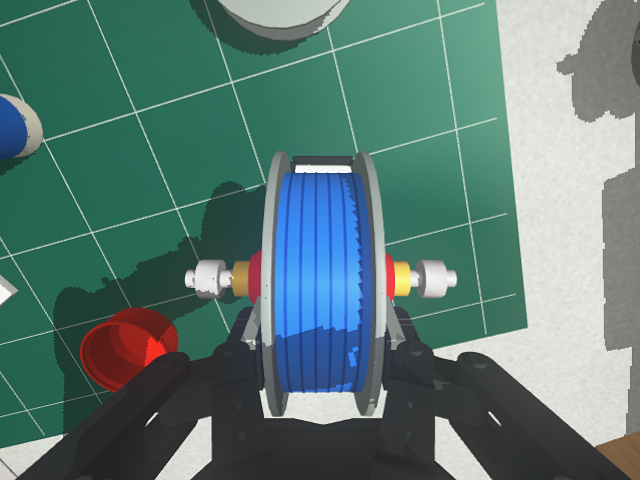

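The spool is held firmly. I'll carry it to a viewing spot just on the robot side of the stand.

Request:
apply_moves(
  moves=[-8,4,0,0,0,0,-1,-20,10,0,0,0,0,-1,-30,15,0,0,0,0,-1,-32,16,0,0,0,0,-1,-32,16,0,0,0,0,-1,-32,16,0,0,0,0,-1,-32,16,0,0,0,0,-1,-32,16,0,0,0,0,-1,-32,16,0,0,0,0,-1,-32,16,0,0,0,0,-1],
)

```text
clock: 5.65
ee_pos: [0.4368, 0.0609, 0.2152]
tool_rot: [[-0.266, -0.964, -0.0], [-0.964, 0.266, 0.0], [-0.0, 0.0, -1.0]]
wrist_force: [0.9, -0.2, -3.1]
finger_gap: 0.0453
```

Request:
apply_moves(
  moves=[-32,16,0,0,0,0,-1,-32,16,0,0,0,0,-1,-23,10,0,0,0,-0.04,-1,-10,5,0,0,0,-0.09,-1,0,0,0,0,0,-0.1,-1,0,0,0,0,0,-0.1,-1,0,0,0,0,0,-0.1,-1,0,0,0,0,0,-0.1,-1,0,0,0,0,0,-0.08,-1,0,0,0,0,0,-0.04,-1],
)

```text
clock: 6.9
ee_pos: [0.4183, 0.1643, 0.2151]
tool_rot: [[0.373, -0.928, -0.0], [-0.928, -0.373, -0.001], [0.0, 0.001, -1.0]]
wrist_force: [1.0, 0.6, -2.7]
finger_gap: 0.0453
```

Request:
apply_moves(
  moves=[0,0,0,0,0,0,-1,0,0,0,0,0,0,-1],
)

```text
clock: 7.15
ee_pos: [0.4186, 0.1642, 0.2152]
tool_rot: [[0.37, -0.929, -0.0], [-0.929, -0.37, -0.0], [0.0, 0.0, -1.0]]
wrist_force: [0.4, -0.1, -1.6]
finger_gap: 0.0453
```

Run:
```python
from h import *
o=ctrl.get_obs();i=cams.snapshot('wrist');cv2.imwrite('pics/w4.png',i[:,:,::-1]);np.save('w4.npy',o,allow_pickle=True)
print(o['ee_pos'],o['tool_rot'],o['wrist_force'],o['torque'],o['finger_gap'],o['q'])
i=cams.snapshot('top');cv2.imwrite('pics/t4.png',i[:,:,::-1])
i=cams.snapshot('side');cv2.imwrite('pics/s4.png',i[:,:,::-1])
```

```text
[0.4185864  0.16423505 0.21520789] [[ 3.69991556e-01 -9.29035099e-01 -1.82861375e-04]
 [-9.29035094e-01 -3.69991496e-01 -2.95525121e-04]
 [ 2.06896057e-04  2.79226434e-04 -9.99999940e-01]] [ 0.43465206 -0.06644509 -1.64985763] [-0.01249791  0.01903998 -0.0203368 ] 0.045319789773942076 [ -0.61760188   8.11523382 -25.60777709 101.98916267   3.71689062
  70.73807997 -95.51496402]
```

View pics/w4.png

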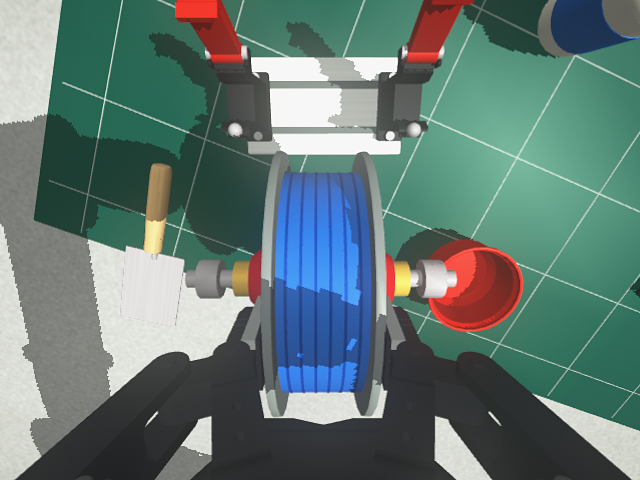

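View pics/s4.png

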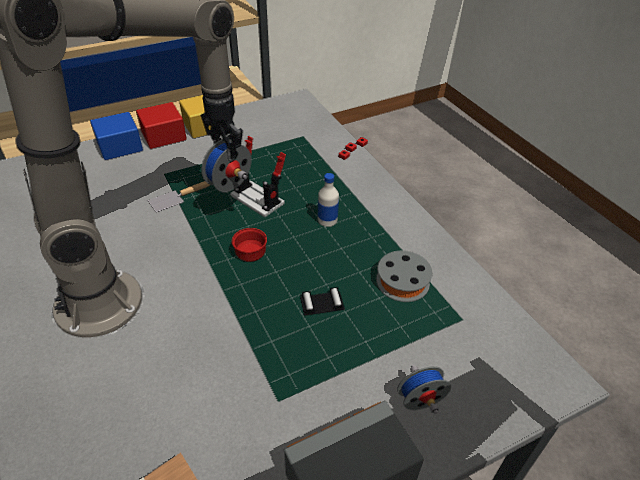

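Run:
```python
from h import *
i=cv2.imread('pics/w4.png')[:,:,::-1]
crop(i,195,30,445,165,3.2,'pics/c5.png')
```

```text
(no output)
```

View pics/c5.png

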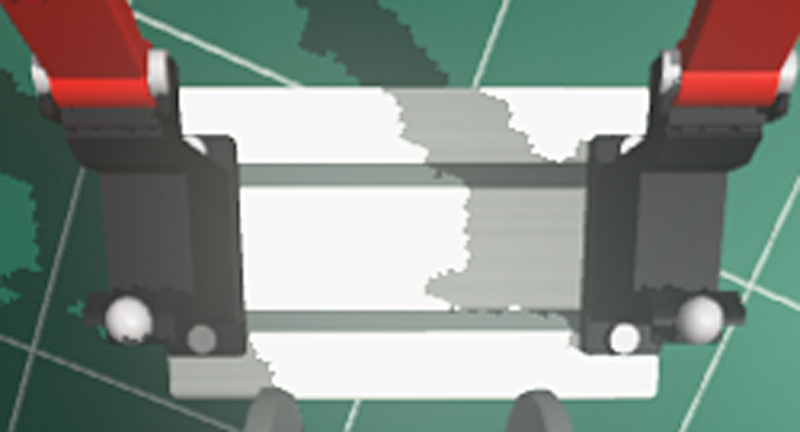

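Run:
```python
from h import *
o=np.load('w4.npy',allow_pickle=True).item()
R=o['tool_rot'];p=o['ee_pos']
c=lambda x,y:(195+(x+.5)/3.2-.5,30+(y+.5)/3.2-.5)
g=lambda q,z:R.T@(onz('wrist',c(*q),z,o)-p)*1000
np.set_printoptions(precision=2,suppress=True)
print('near',g((170,397),.012),g((658,397),.012)); print('far',g((180,87),.012),g((650,87),.012))
a,b=g((40,76),.1125),g((160,73),.1125);print('pinL',a,b,(a+b)/2)
e,f=g((666,73),.1125),g((790,78),.1125);print('pinR',e,f,(e+f)/2)
print('pinmid',(a+b+e+f)/4, 'yaw',(e+f-a-b)/2)
# spool in tool: axle at tool z=33mm
m,_,_=ext('wrist',o);T=np.array(m['T_tool_cam'])
for z in (28,33,38):
  for q1,q2 in [((185,279),(457,278.5)),((209.5,279),(433.5,278.5))]:
    r=[]
    for q in (q1,q2):
        C,v=ray('wrist',q,o);C=R.T@(C-p)*1000;v=R.T@v
        r.append(C+v*(z-C[2])/v[2])
    print('spool',z,r[0],r[1],(r[0]+r[1])/2,r[1][0]-r[0][0])
```

```text
near [-74.09 -54.53 203.18] [ 76.4  -54.56 203.21]
far [ -65.25 -139.77  203.16] [  67.86 -139.83  203.18]
pinL [ -74.34 -124.5   102.66] [ -50.27 -125.06  102.66] [ -62.3  -124.78  102.66]
pinR [  51.1  -125.11  102.68] [  76.05 -124.22  102.69] [  63.57 -124.66  102.69]
pinmid [   0.63 -124.72  102.67] yaw [125.88   0.12   0.03]
spool 28 [-76.06  -0.64  28.  ] [73.68 -0.93 28.  ] [-1.19 -0.78 28.  ] 149.74440666431542
spool 28 [-62.58  -0.64  28.  ] [60.75 -0.93 28.  ] [-0.92 -0.78 28.  ] 123.33100545585839
spool 33 [-78.27   1.69  33.  ] [75.85  1.39 33.  ] [-1.21  1.54 33.  ] 154.1161036112096
spool 33 [-64.4    1.69  33.  ] [62.53  1.39 33.  ] [-0.93  1.54 33.  ] 126.93157920695299
spool 38 [-80.48   4.02  38.  ] [78.01  3.71 38.  ] [-1.24  3.87 38.  ] 158.4878005581038
spool 38 [-66.22   4.02  38.  ] [64.32  3.71 38.  ] [-0.95  3.87 38.  ] 130.53215295804756
```

Stand centre relative to the TCP in tool axes is about (0.9, −97) mm with yaw error under 1 mrad. The spool centre in the tool is about (−1.1, +0.7) mm. Shift needed: +2, −98.

Request:
apply_moves(
  moves=[0,-6,0,0,0,0,-1,1,-16,0,0,0,0,-1,1,-22,0,0,0,0,-1,0,-22,0,0,0,0,-1,0,-18,0,0,0,0,-1,0,-10,0,0,0,0,-1,0,-4,0,0,0,0,-1,0,0,15,0,0,0,-1,0,0,25,0,0,0,-1,0,0,10,0,0,0,-1],
)

```text
clock: 8.55
ee_pos: [0.5087, 0.1974, 0.1629]
tool_rot: [[0.37, -0.929, -0.004], [-0.929, -0.37, -0.002], [0.0, 0.005, -1.0]]
wrist_force: [0.1, 0.3, -1.7]
finger_gap: 0.045
```

Request:
apply_moves(
  moves=[0,0,0,0,0,0,-1,0,0,0,0,0,0,-1],
)

```text
clock: 8.8
ee_pos: [0.5111, 0.1988, 0.1661]
tool_rot: [[0.37, -0.929, 0.001], [-0.929, -0.37, 0.001], [-0.0, -0.002, -1.0]]
wrist_force: [-0.5, 0.5, -2.8]
finger_gap: 0.0452
```

Run:
```python
from h import *
o=ctrl.get_obs();i=cams.snapshot('wrist');cv2.imwrite('pics/w5.png',i[:,:,::-1]);np.save('w5.npy',o,allow_pickle=True)
print(o['ee_pos'],o['tool_rot'],o['wrist_force'],o['torque'],o['finger_gap'])
i=cams.snapshot('top');cv2.imwrite('pics/t5.png',i[:,:,::-1]);crop(i,150,190,270,290,6,'pics/c6.png')
i=cams.snapshot('side');cv2.imwrite('pics/s5.png',i[:,:,::-1]);crop(i,180,110,310,230,5,'pics/c7.png')
```

```text
[0.51111983 0.19878301 0.16608235] [[ 3.69874060e-01 -9.29080751e-01  1.46206034e-03]
 [-9.29081902e-01 -3.69873598e-01  5.84343574e-04]
 [-2.12484666e-06 -1.57450734e-03 -9.99998760e-01]] [-0.4593782   0.46799927 -2.81347976] [ 0.07917394 -0.00782464  0.02188651] 0.045215219536345407
```

View pics/w5.png

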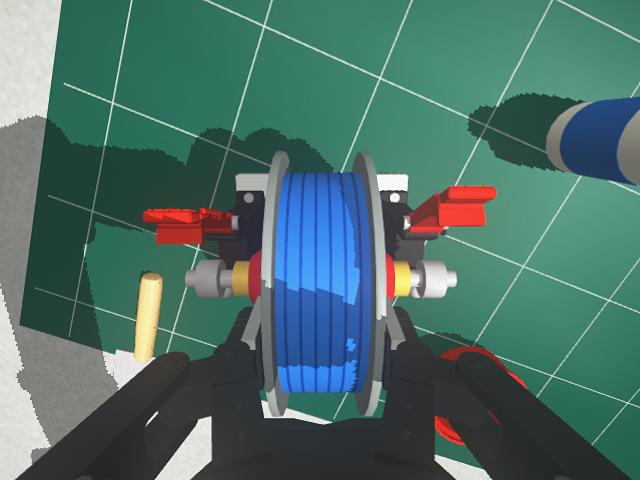

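View pics/c6.png

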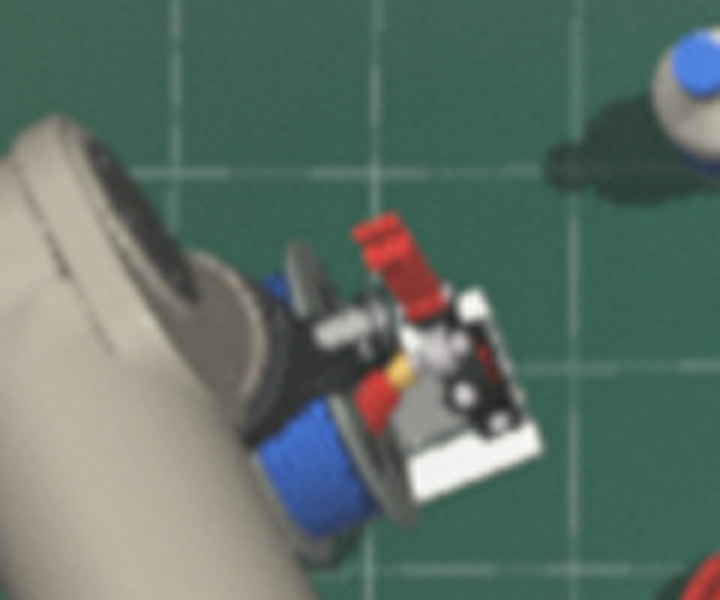

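View pics/c7.png

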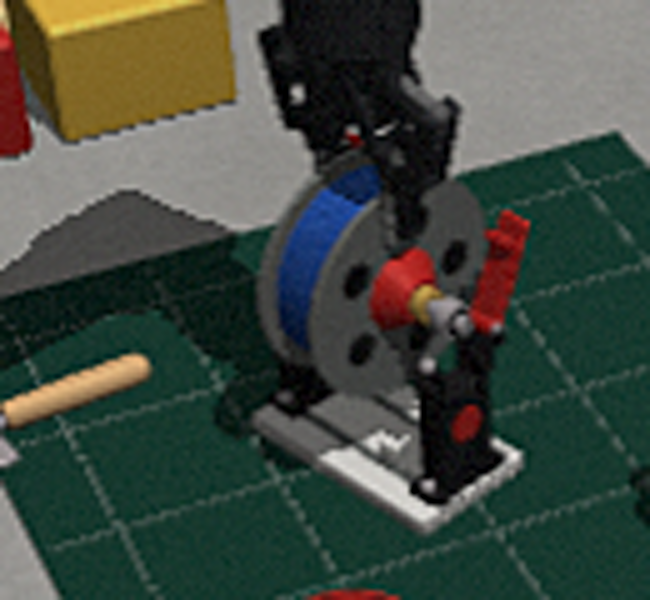

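The axle (rod ends (185,279) and (457,278)) lies between the posts and the caps stand back. I'll check pin against axle numerically before lowering.

Run:
```python
from h import *
o=np.load('w5.npy',allow_pickle=True).item();i=cv2.imread('pics/w5.png')[:,:,::-1]
crop(i,130,160,510,310,2.1,'pics/c8.png')
R=o['tool_rot'];p=o['ee_pos']
np.set_printoptions(precision=2,suppress=True)
for q in [(235,222),(405,224)]: print(R.T@(onz('wrist',q,.1125,o)-p)*1000)
for q in [(237,175),(408,175)]: print('plate far corner',R.T@(onz('wrist',q,.012,o)-p)*1000)
```

```text
[-52.69 -26.07  53.62]
[ 49.08 -24.83  53.62]
plate far corner [-74.22 -40.34 154.15]
plate far corner [ 73.5  -40.37 154.15]
```

View pics/c8.png

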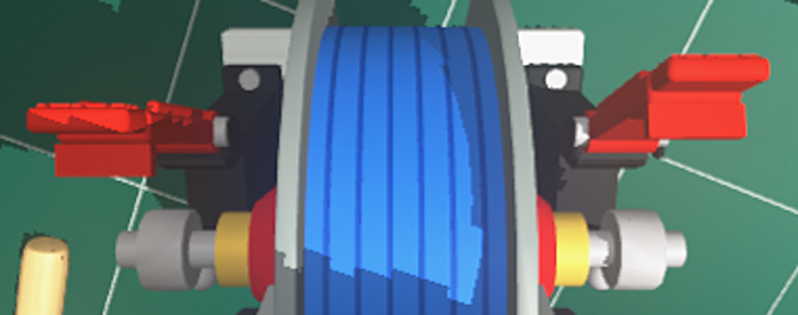

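Request:
apply_moves(
  moves=[0,1,6,0,0,0,-1,0,0,8,0,0,0,-1,0,0,8,0,0,0,-1,0,0,6,0,0,0,-1,0,0,4,0,0,0,-1,0,0,0,0,0,0,-1],
)

```text
clock: 9.7
ee_pos: [0.5095, 0.198, 0.1329]
tool_rot: [[0.37, -0.929, -0.001], [-0.929, -0.37, -0.0], [-0.0, 0.001, -1.0]]
wrist_force: [-0.1, 1.3, -1.6]
finger_gap: 0.045
```

Request:
apply_moves(
  moves=[0,0,3,0,0,0,-1,0,0,2,0,0,0,-1,0,0,0,0,0,0,-1],
)

```text
clock: 10.07
ee_pos: [0.5101, 0.1984, 0.1295]
tool_rot: [[0.37, -0.929, 0.001], [-0.929, -0.37, 0.0], [0.0, -0.001, -1.0]]
wrist_force: [-1.5, 0.6, 4.3]
finger_gap: 0.0453
```

Run:
```python
from h import *
o=ctrl.get_obs()
print(o['ee_pos'],o['wrist_force'],o['torque'],o['finger_gap'])
i=cams.snapshot('side');crop(i,180,110,310,230,5,'pics/c9.png')
i=cams.snapshot('wrist');crop(i,130,160,510,310,2.1,'pics/c10.png')
```

```text
[0.51011538 0.19842582 0.12950022] [-1.48948536  0.58729775  4.3445913 ] [-0.44415008  0.32202419 -0.09828868] 0.04529253497304021
```

View pics/c9.png

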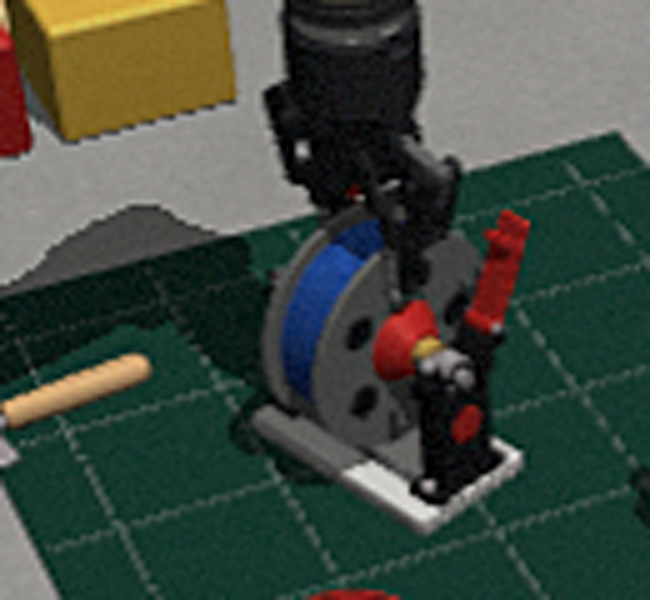

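View pics/c10.png

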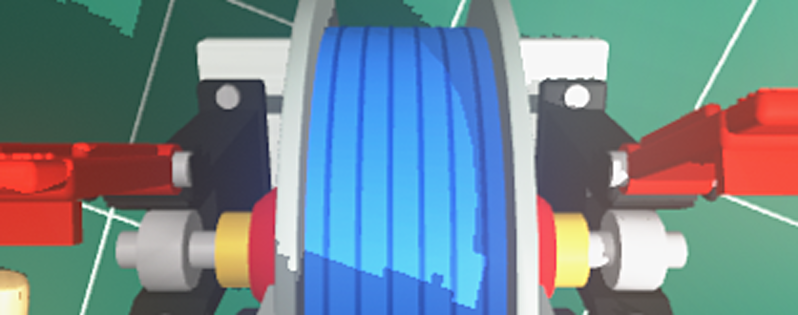

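Request:
apply_moves(
  moves=[0,0,1,0,0,0,-1,0,0,1,0,0,0,-1,0,0,0,0,0,0,-1,0,0,0,0,0,0,-1],
)

```text
clock: 10.68
ee_pos: [0.5103, 0.1986, 0.1292]
tool_rot: [[0.37, -0.929, 0.003], [-0.929, -0.37, -0.0], [0.001, -0.002, -1.0]]
wrist_force: [-4.1, 0.0, 13.5]
finger_gap: 0.0452
```

Run:
```python
from h import *
o=ctrl.get_obs();np.save('w6.npy',o,allow_pickle=True)
print(o['ee_pos'],o['wrist_force'],o['torque'],o['finger_gap'],o['tool_rot'].T@o['torque'],o['tool_rot'].T@o['wrist_force'])
i=cams.snapshot('wrist');cv2.imwrite('pics/w6.png',i[:,:,::-1])
```

```text
[0.51027316 0.19862738 0.12919233] [-4.08146366e+00  4.60165944e-03  1.34793762e+01] [-1.0752343   0.86995969 -0.30435379] 0.045223359098534234 [-1.20628793  0.67789309  0.3015299 ] [ -1.50054746   3.758041   -13.4899012 ]
```

View pics/w6.png

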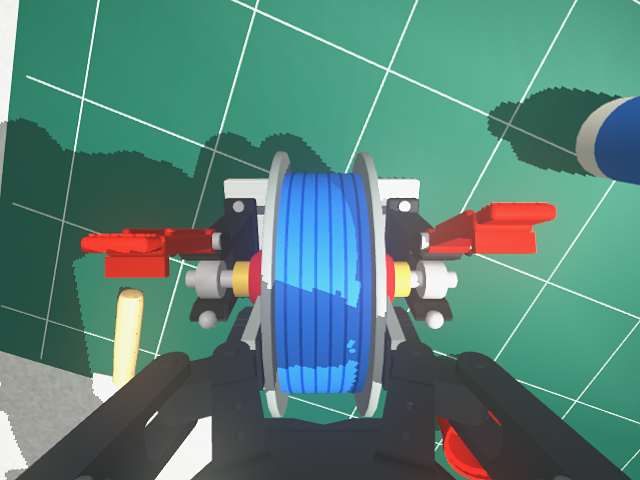

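Run:
```python
from h import *
o=np.load('w6.npy',allow_pickle=True).item();i=cv2.imread('pics/w6.png')[:,:,::-1]
R=o['tool_rot'];p=o['ee_pos']
np.set_printoptions(precision=2,suppress=True)
for q in [(217,241),(424,242)]: print('pin',R.T@(onz('wrist',q,.1125,o)-p)*1000)
for q in [(225,180),(420,180)]: print('plate far corner',R.T@(onz('wrist',q,.012,o)-p)*1000)
for q in [(207,320),(435,320)]: print('front knobs',R.T@(onz('wrist',q,.108,o)-p)*1000)
for q in [(186,279),(457,279)]: print('rod',R.T@(onz('wrist',q,.096,o)-p)*1000,R.T@(onz('wrist',q,.099,o)-p)*1000)
crop(i,170,180,470,340,2.6,'pics/c11.png')
```

```text
pin [-52.59 -26.52  16.7 ]
pin [ 49.98 -25.97  16.8 ]
plate far corner [-74.47 -41.56 117.22]
plate far corner [ 73.8  -41.56 117.37]
front knobs [-64.07  20.93  21.08]
front knobs [61.77 21.04 21.2 ]
rod [-77.75   1.74  33.11] [-76.44   0.35  30.12]
rod [76.    1.83 33.26] [74.71  0.43 30.27]
```

View pics/c11.png

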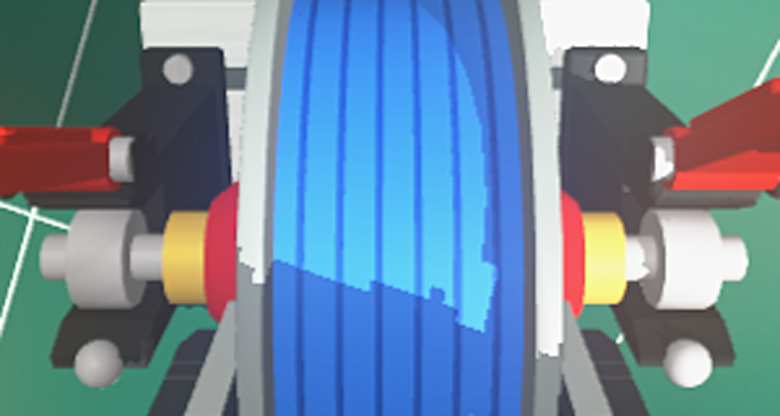

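The bearings are in contact (vertical force up to 13 N at axle z ≈ 0.096 m), and geometry corrected for the camera's scale bias puts them centred in the slots to about 1 mm. I'll relax the side load and check.

Request:
apply_moves(
  moves=[-0.5,1,-1,0,0,0,-1,0,0,0,0,0,0,-1,0,0,0,0,0,0,-1],
)

```text
clock: 11.1
ee_pos: [0.51, 0.1985, 0.1293]
tool_rot: [[0.37, -0.929, 0.004], [-0.929, -0.37, 0.0], [0.001, -0.004, -1.0]]
wrist_force: [-1.9, 0.2, 8.1]
finger_gap: 0.0451
```

Run:
```python
from h import *
o=ctrl.get_obs()
print(o['ee_pos'],o['tool_rot'].T@o['torque'],o['tool_rot'].T@o['wrist_force'])
i=cams.snapshot('side');cv2.imwrite('pics/s6.png',i[:,:,::-1]);crop(i,230,150,300,220,8,'pics/c12.png')
x=np.array([.9288,.37,0]);y=np.array([-.37,.9288,0]);O=np.array([.5095,.1985,0])
for z in (.095,.1,.105): print(z,proj('side',O-.075*y+[0,0,z]))
```

```text
[0.5099976  0.19847635 0.12930807] [-0.55058585  0.59526396  0.13245527] [-0.89227752  1.67952253 -8.10802191]
0.095 [271.84576104 185.16866875]
0.1 [271.76949708 183.79679339]
0.105 [271.69284906 182.41849447]
```

View pics/c12.png

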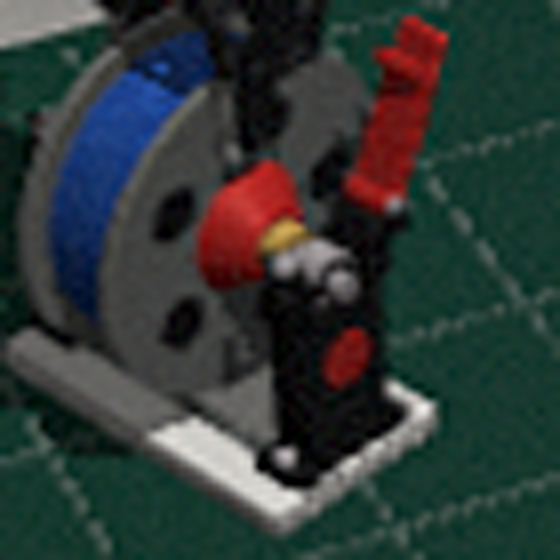

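The rod end at side px (273,185.6) matches the prediction for a seated axle (271.8,185.2). Release, rise slightly and check.

Request:
apply_moves(
  moves=[0,0,-1,0,0,0,-1,0,0,0,0,0,0,-0.3,0,0,0,0,0,0,0.2,0,0,0,0,0,0,0.6,0,0,0,0,0,0,1,0,0,0,0,0,0,1,0,0,0,0,0,0,1],
)

```text
clock: 12.02
ee_pos: [0.5086, 0.1982, 0.1282]
tool_rot: [[0.37, -0.929, -0.0], [-0.929, -0.37, -0.0], [-0.0, 0.0, -1.0]]
wrist_force: [0.4, 0.3, -0.4]
finger_gap: 0.0853
```

Run:
```python
from h import *
o=ctrl.get_obs();np.save('w7.npy',o,allow_pickle=True)
print(o['ee_pos'],o['wrist_force'],o['finger_gap'])
i=cams.snapshot('wrist');cv2.imwrite('pics/w7.png',i[:,:,::-1])
```

```text
[0.50856401 0.19823895 0.12817202] [ 0.35578474  0.27353865 -0.38551164] 0.08530167715719053
```

View pics/w7.png

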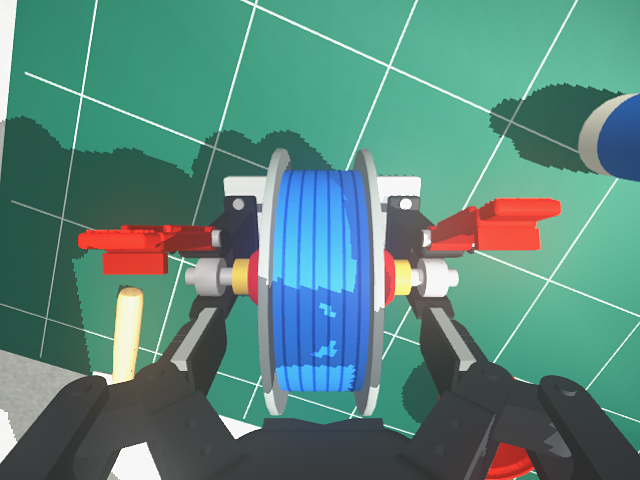

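Request:
apply_moves(
  moves=[0,0,-15,0,0,0,1,0,0,-25,0,0,0,1,0,0,-30,0,0,0,1,0,0,-30,0,0,0,1,0,0,-20,0,0,0,1,0,0,0,0,0,0,1],
)

```text
clock: 12.82
ee_pos: [0.5099, 0.1991, 0.2511]
tool_rot: [[0.37, -0.929, 0.005], [-0.929, -0.37, 0.002], [-0.0, -0.006, -1.0]]
wrist_force: [0.4, -0.3, -0.8]
finger_gap: 0.085
```

Run:
```python
from h import *
o=ctrl.get_obs();np.save('w8.npy',o,allow_pickle=True)
i=cams.snapshot('wrist');cv2.imwrite('pics/w8.png',i[:,:,::-1])
crop(i,170,180,470,340,2.6,'pics/c13.png')
print(o['ee_pos'],o['wrist_force'])
i=cams.snapshot('side');cv2.imwrite('pics/s8.png',i[:,:,::-1]);crop(i,210,120,310,220,6,'pics/c14.png')
```

```text
[0.50985924 0.19913642 0.25112043] [ 0.38751196 -0.26754898 -0.80844834]
```

View pics/w8.png

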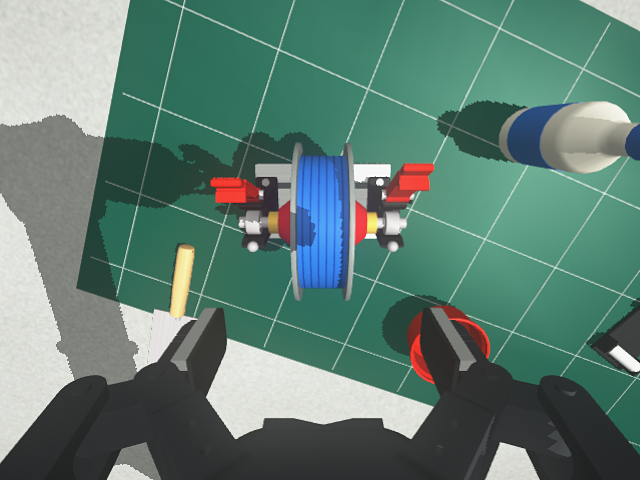

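View pics/c14.png

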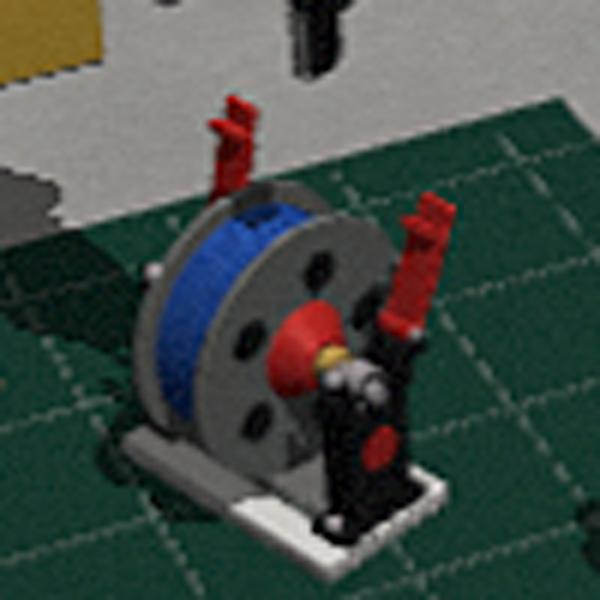

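Run:
```python
from h import *
i=cv2.imread('pics/w8.png')[:,:,::-1]
crop(i,195,130,450,310,3.1,'pics/c15.png')
```

```text
(no output)
```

View pics/c15.png

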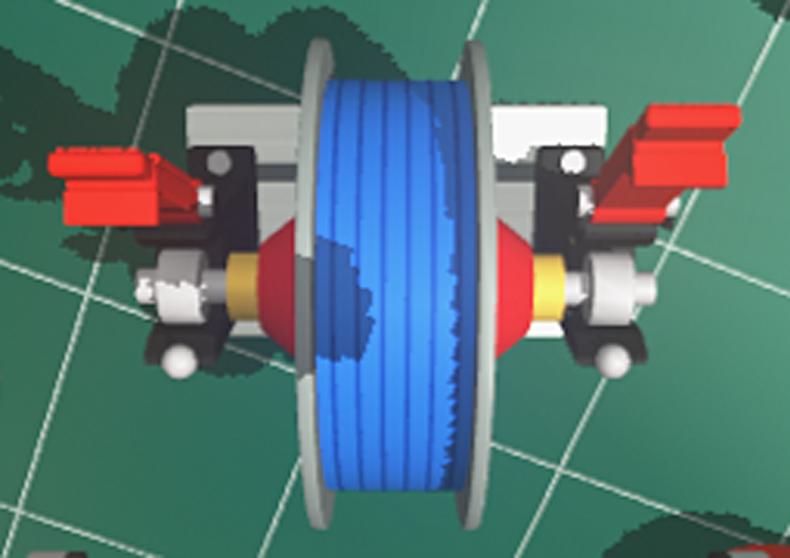

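Run:
```python
from h import *
o=np.load('w8.npy',allow_pickle=True).item()
R=o['tool_rot'];p=o['ee_pos']
np.set_printoptions(precision=2,suppress=True)
c=lambda x,y:(195+(x+.5)/3.1-.5,130+(y+.5)/3.1-.5)
x=np.array([.9288,.37,0]);y=np.array([-.37,.9288,0])
g=lambda q,z:onz('wrist',c(*q),z,o)
f=lambda P:np.array([P@x,P@y,P[2]])*1000
a,b=f(g((187,106),.012)),f(g((607,106),.012));print('plate far',a,b,'centre x',(a[0]+b[0])/2-43,'y',(a[1]+b[1])/2)
for n,l,r,z in [('bearing',(182,287),(613,287),.095),('rod',(137,288),(656,290),.095),('knob',(179,361),(613,361),.108),('pin inner',(206,198),(586,202),.1125),('collar',(242,286),(549,287),.095)]:
    a,b=f(g(l,z)),f(g(r,z));print(n,a,b,(a+b)/2)
print('stand guess',f(np.array([.5095,.1985,0])))
# cap lips via tri w/ side
```

```text
plate far [589.59  70.93  12.  ] [589.61 -78.08  12.  ] centre x 546.6001411700472 y -3.575904945575715
bearing [545.66  59.54  95.  ] [545.66 -66.9   95.  ] [545.66  -3.68  95.  ]
rod [545.35  72.76  95.  ] [544.75 -79.59  95.  ] [545.05  -3.41  95.  ]
knob [527.2   59.08 108.  ] [527.19 -65.56 108.  ] [527.19  -3.24 108.  ]
pin inner [575.15  47.84 112.5 ] [574.07 -54.39 112.5 ] [574.61  -3.28 112.5 ]
collar [545.96  41.93  95.  ] [545.66 -48.12  95.  ] [545.81  -3.09  95.  ]
stand guess [546.67  -4.15   0.  ]
```

The spool is seated: its centre is within about 1 mm in x and 0.2 mm in y of the stand centre from plate, pins and knobs. Both caps are still back. Now I'll shut the fingers and turn the tool 90° for working the caps.

Request:
apply_moves(
  moves=[0,0,0,0,0,-0.157,0.5,0,0,0,0,0,-0.157,0,0,0,0,0,0,-0.157,-0.5,0,0,0,0,0,-0.157,-1,0,0,0,0,0,-0.157,-1,0,0,0,0,0,-0.157,-1,0,0,0,0,0,-0.157,-1,0,0,0,0,0,-0.157,-1,0,0,0,0,0,-0.157,-1,0,0,0,0,0,-0.157,-1],
)

```text
clock: 14.18
ee_pos: [0.5078, 0.1978, 0.2468]
tool_rot: [[0.927, 0.374, -0.003], [0.374, -0.927, -0.001], [-0.003, -0.0, -1.0]]
wrist_force: [0.2, 0.8, 0.1]
finger_gap: 0.0001
```

Request:
apply_moves(
  moves=[23,-15,0,0,0,0,-1,24,-16,0,0,0,0,-1,24,-16,0,0,0,0,-1,23,-15,0,0,0,0,-1,0,0,25,0,0,0,-1,0,0,30,0,0,0,-1,0,0,30,0,0,0,-1,0,0,16,0,0,0,-1,0,0,0,0,0,0,-1,0,0,0,0,0,0,-1],
)

```text
clock: 15.42
ee_pos: [0.5737, 0.2911, 0.1484]
tool_rot: [[0.929, 0.369, 0.002], [0.369, -0.929, 0.001], [0.002, -0.001, -1.0]]
wrist_force: [0.7, 0.2, -0.2]
finger_gap: 0.0002
```

```bash
cat >> h.py <<'E'
SX=np.array([.9288,.37,0]);SY=np.array([-.37,.9288,0]);SO=np.array([.5087,.1989,0])
def st(P): d=np.asarray(P)-SO; return np.array([d@SX,d@SY,d[2]])*1000
def look(tag,names=('side',)):
    o=ctrl.get_obs(); np.set_printoptions(precision=2,suppress=True)
    print('t',o['clock'],'stand',st(o['ee_pos']),'F',o['wrist_force'],'gap',o['finger_gap'],'yaw',np.degrees(np.arctan2(o['tool_rot'][1,0],o['tool_rot'][0,0])))
    for n in names:
        i=cams.snapshot(n);cv2.imwrite(f'pics/{n}_{tag}.png',i[:,:,::-1])
        if n=='side': crop(i,200,90,320,220,4.5,f'pics/side_{tag}_c.png')
        if n=='top': crop(i,150,190,270,290,5,f'pics/top_{tag}_c.png')
E
python3 -c "
from h import *
look('a',('side','wrist'))"
```

```text
t 15.425 stand [ 94.46  61.63 148.42] F [ 0.72  0.23 -0.24] gap 0.00015704649977185448 yaw 21.660486507360627
```

View pics/side_a_c.png

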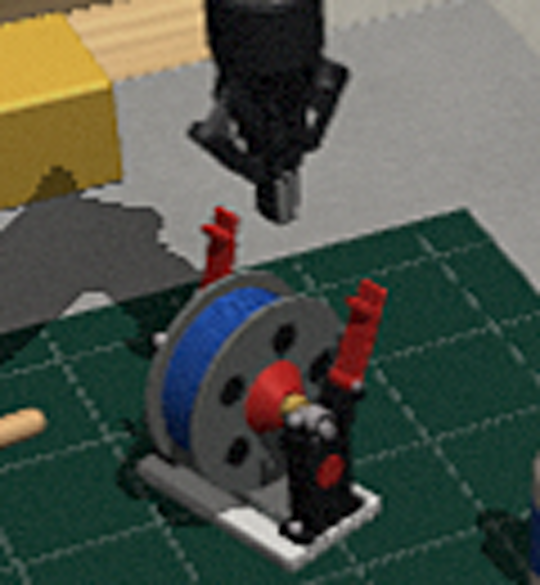

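View pics/wrist_a.png

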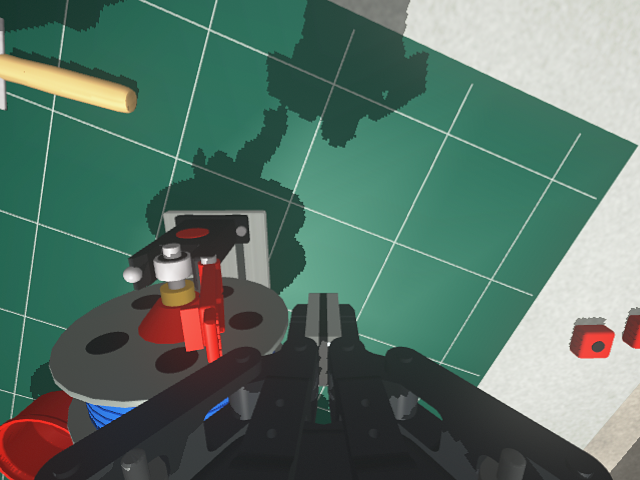

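The shut finger stands behind the left cap, whose tip is at about (222,215) in the crop. Sweep it toward the robot.

Request:
apply_moves(
  moves=[-12,0,0,0,0,0,-1,-12,0,0,0,0,0,-1,-12,0,0,0,0,0,-1,-12,0,0,0,0,0,-1,-12,0,0,0,0,0,-1,-12,0,0,0,0,0,-1,-12,0,0,0,0,0,-1,0,0,0,0,0,0,-1],
)

```text
clock: 16.52
ee_pos: [0.4937, 0.259, 0.1472]
tool_rot: [[0.929, 0.37, -0.001], [0.37, -0.929, -0.001], [-0.001, 0.001, -1.0]]
wrist_force: [0.0, 0.4, -0.7]
finger_gap: 0.0006
```

```bash
python3 -c "
from h import *
look('b',('side','wrist'))"
```

```text
t 16.525 stand [  8.35  61.4  147.22] F [ 0.    0.41 -0.71] gap 0.0005816031476619584 yaw 21.69382128756759
```

View pics/side_b_c.png

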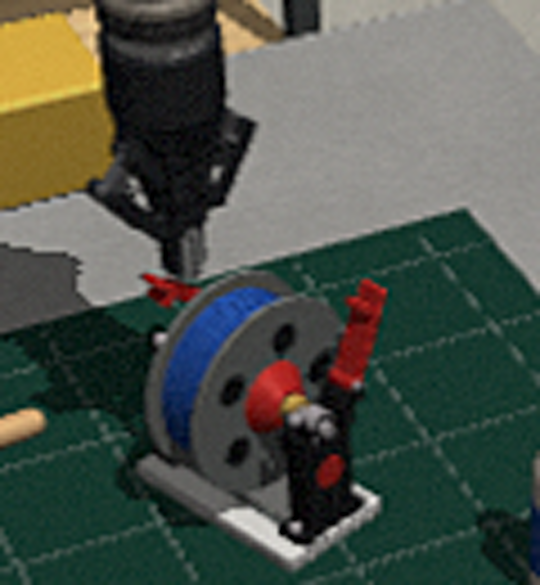

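View pics/wrist_b.png

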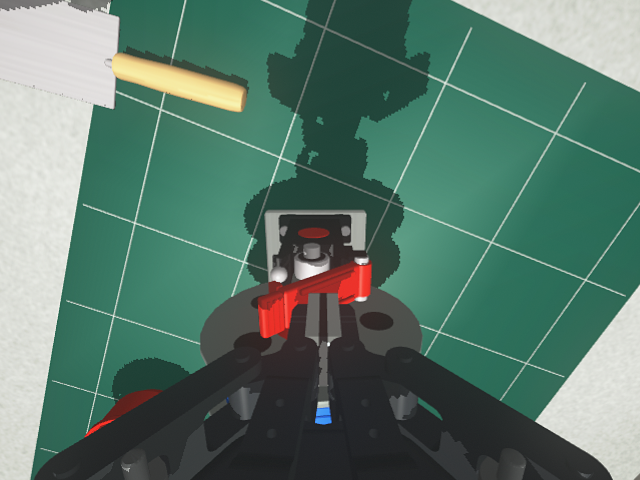

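The left cap is now about 45° forward. I'll slide to the lip and press down.

Request:
apply_moves(
  moves=[-10,0,1,0,0,0,-1,-10,0,2,0,0,0,-1,-10,0,3,0,0,0,-1,-10,0,4,0,0,0,-1,0,0,5,0,0,0,-1,0,0,5,0,0,0,-1,0,0,3,0,0,0,-1,0,0,0,0,0,0,-1],
)

```text
clock: 17.62
ee_pos: [0.4571, 0.2443, 0.1248]
tool_rot: [[0.929, 0.369, -0.002], [0.369, -0.929, -0.002], [-0.003, 0.001, -1.0]]
wrist_force: [-4.2, -2.9, 8.4]
finger_gap: 0.0003
```

```bash
python3 -c "
from h import *
look('c',('side','wrist'))"
```

```text
t 17.625 stand [-31.16  61.25 124.8 ] F [-4.22 -2.93  8.37] gap 0.00027579970596158955 yaw 21.65830313739039
```

View pics/side_c_c.png

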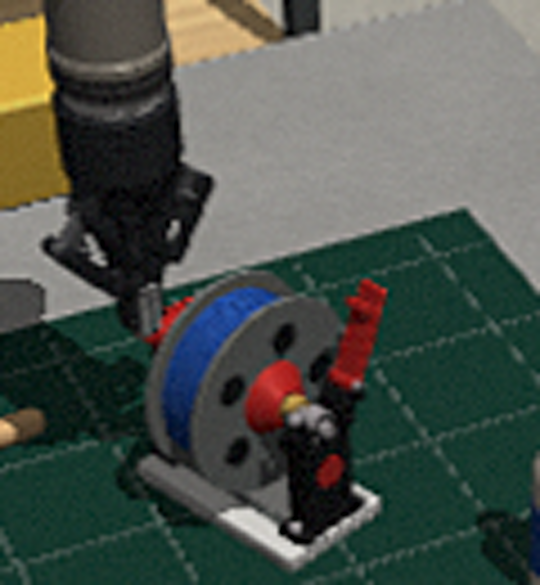

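View pics/wrist_c.png

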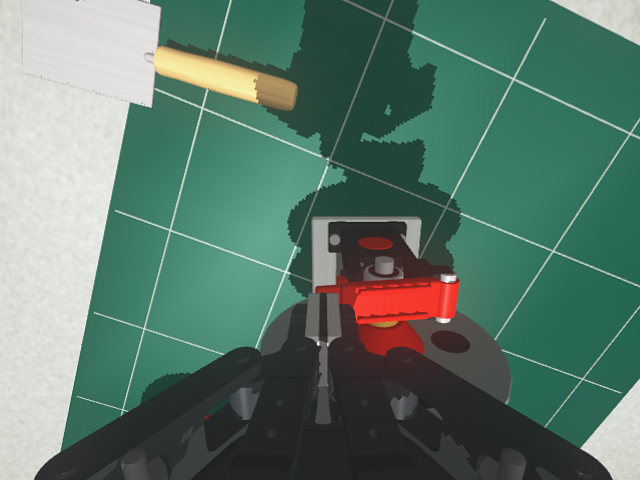

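Request:
apply_moves(
  moves=[3,0,1,0,0,0,-1,0,0,2,0,0,0,-1,0,0,2,0,0,0,-1,0,0,2,0,0,0,-1,0,0,0,0,0,0,-1],
)

```text
clock: 18.35
ee_pos: [0.4608, 0.2458, 0.1168]
tool_rot: [[0.929, 0.369, -0.0], [0.369, -0.929, 0.0], [-0.0, -0.0, -1.0]]
wrist_force: [0.5, 0.7, -0.5]
finger_gap: 0.0001
```

```bash
python3 -c "
from h import *
look('d',())"
```

```text
t 18.35 stand [-27.16  61.29 116.81] F [ 0.54  0.67 -0.53] gap 0.00012735088831854785 yaw 21.649834252607373
```

The force fell to zero at z = 116.8 mm, which suggests the cap snapped. I'll press slightly further to feel the stop.

Request:
apply_moves(
  moves=[0,0,2,0,0,0,-1,0,0,1,0,0,0,-1,0,0,0,0,0,0,-1],
)

```text
clock: 18.73
ee_pos: [0.461, 0.2461, 0.116]
tool_rot: [[0.929, 0.369, 0.001], [0.369, -0.929, -0.0], [0.001, 0.001, -1.0]]
wrist_force: [-2.7, -3.2, 9.9]
finger_gap: -0.0001
```

Request:
apply_moves(
  moves=[0,0,-25,0,0,0,-1,0,0,-35,0,0,0,-1,0,0,-40,0,0,0,-1,0,0,0,0,0,0,-1],
)

```text
clock: 19.23
ee_pos: [0.4626, 0.2477, 0.2177]
tool_rot: [[0.929, 0.369, 0.007], [0.369, -0.929, 0.004], [0.008, -0.001, -1.0]]
wrist_force: [-0.5, 0.5, -0.7]
finger_gap: -0.0004
```

```bash
python3 -c "
from h import *
look('e',('side','wrist'))"
```

```text
t 19.225 stand [-24.75  62.39 217.75] F [-0.51  0.54 -0.72] gap -0.00039166344018522675 yaw 21.662068238209066
```

View pics/wrist_e.png

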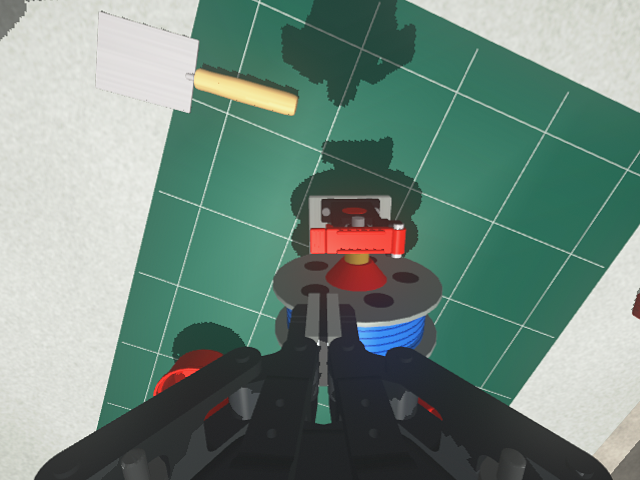

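View pics/side_e_c.png

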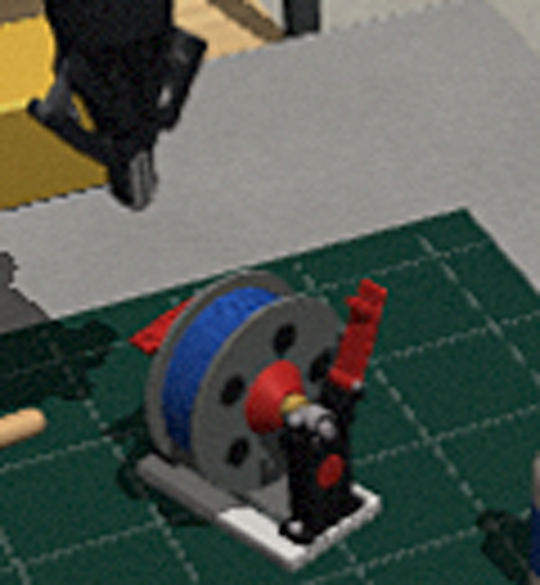

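The left cap lies flat over its bearing and meets a solid stop at 116 mm. Now the right one.

Request:
apply_moves(
  moves=[20,20,0,0,0,0,-1,35,35,0,0,0,0,-1,35,35,0,0,0,0,-1,22,24,0,0,0,0,-1,10,10,0,0,0,0,-1,0,0,20,0,0,0,-1,0,0,25,0,0,0,-1,0,0,20,0,0,0,-1,0,0,0,0,0,0,-1,0,0,0,0,0,0,-1],
)

```text
clock: 20.58
ee_pos: [0.6196, 0.1765, 0.1499]
tool_rot: [[0.929, 0.37, 0.0], [0.37, -0.929, 0.001], [0.001, -0.0, -1.0]]
wrist_force: [-0.5, 0.4, -0.3]
finger_gap: 0.0003
```

```bash
python3 -c "
from h import *
look('f',('side',))"
```

```text
t 20.575 stand [ 94.69 -61.78 149.94] F [-0.48  0.4  -0.35] gap 0.0002865757914518988 yaw 21.72365625470378
```

View pics/side_f_c.png

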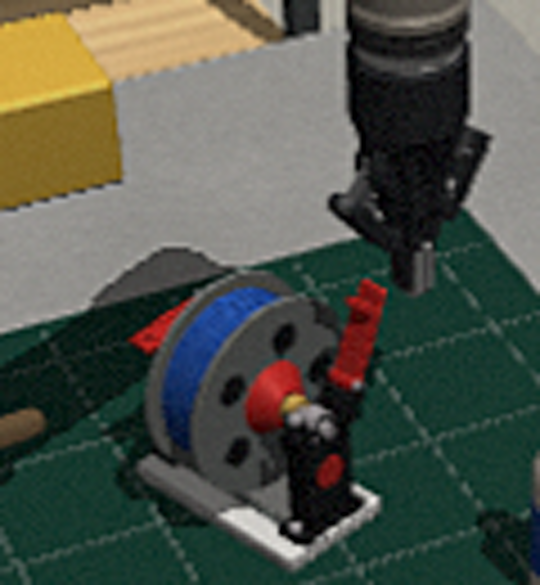

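The finger is behind the right cap, clear of it. Sweep as before.

Request:
apply_moves(
  moves=[-12,0,2,0,0,0,-1,-12,0,0,0,0,0,-1,-12,0,0,0,0,0,-1,-12,0,0,0,0,0,-1,-12,0,0,0,0,0,-1,-12,0,0,0,0,0,-1,-12,0,0,0,0,0,-1,0,0,0,0,0,0,-1],
)

```text
clock: 21.62
ee_pos: [0.5405, 0.1439, 0.1471]
tool_rot: [[0.929, 0.369, -0.001], [0.369, -0.929, -0.001], [-0.002, 0.001, -1.0]]
wrist_force: [-0.4, -0.4, 0.4]
finger_gap: -0.0001
```

Request:
apply_moves(
  moves=[-10,0,1,0,0,0,-1,-10,0,2,0,0,0,-1,-10,0,3,0,0,0,-1,-10,0,4,0,0,0,-1,0,0,5,0,0,0,-1,0,0,5,0,0,0,-1,0,0,3,0,0,0,-1,0,0,0,0,0,0,-1],
)

```text
clock: 22.62
ee_pos: [0.5037, 0.1294, 0.1248]
tool_rot: [[0.929, 0.369, -0.002], [0.369, -0.929, -0.002], [-0.003, 0.001, -1.0]]
wrist_force: [-3.8, -1.7, 8.4]
finger_gap: 0.0
```

```bash
python3 -c "
from h import *
look('g',('side',))"
```

```text
t 22.625 stand [-30.3  -62.68 124.83] F [-3.81 -1.72  8.43] gap 1.3317186344413812e-05 yaw 21.659520512135735
```

View pics/side_g_c.png

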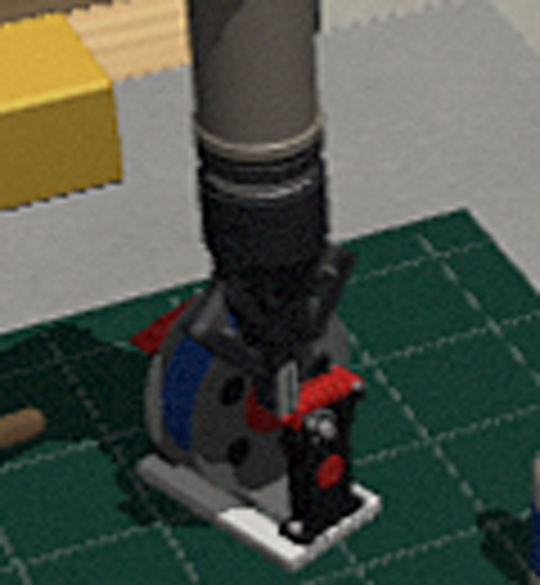

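Same state as the left cap had. Press, feel the stop, then lift off.

Request:
apply_moves(
  moves=[3,0,1,0,0,0,-1,0,0,2,0,0,0,-1,0,0,2,0,0,0,-1,0,0,2,0,0,0,-1,0,0,0,0,0,0,-1],
)

```text
clock: 23.3
ee_pos: [0.5074, 0.1311, 0.1168]
tool_rot: [[0.929, 0.369, -0.0], [0.369, -0.929, 0.0], [-0.0, -0.0, -1.0]]
wrist_force: [-0.4, 0.6, 0.4]
finger_gap: -0.0001
```

Request:
apply_moves(
  moves=[0,0,2,0,0,0,-1,0,0,1,0,0,0,-1,0,0,0,0,0,0,-1],
)

```text
clock: 23.68
ee_pos: [0.5077, 0.1312, 0.116]
tool_rot: [[0.929, 0.369, 0.001], [0.369, -0.929, -0.001], [0.001, 0.001, -1.0]]
wrist_force: [-2.9, -1.9, 9.6]
finger_gap: 0.0
```

Request:
apply_moves(
  moves=[0,0,-25,0,0,0,-1,0,0,-35,0,0,0,-1,0,0,-40,0,0,0,-1,-30,0,-30,0,0,0,-1,-30,0,0,0,0,0,-1,-30,0,0,0,0,0,-1,0,0,0,0,0,0,-1],
)

```text
clock: 24.55
ee_pos: [0.4223, 0.097, 0.2443]
tool_rot: [[0.93, 0.368, 0.0], [0.368, -0.93, -0.002], [-0.001, 0.002, -1.0]]
wrist_force: [0.6, -0.1, -0.6]
finger_gap: -0.0001
```

```bash
python3 -c "
from h import *
look('h',('side','wrist','top'))"
```

```text
t 24.55 stand [-117.93  -62.74  244.33] F [ 0.61 -0.14 -0.63] gap -7.03274111851525e-05 yaw 21.597777320522002
```

View pics/side_h_c.png

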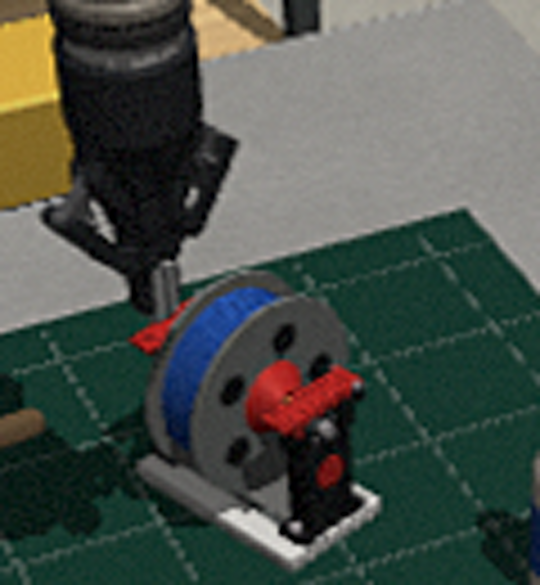

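View pics/wrist_h.png

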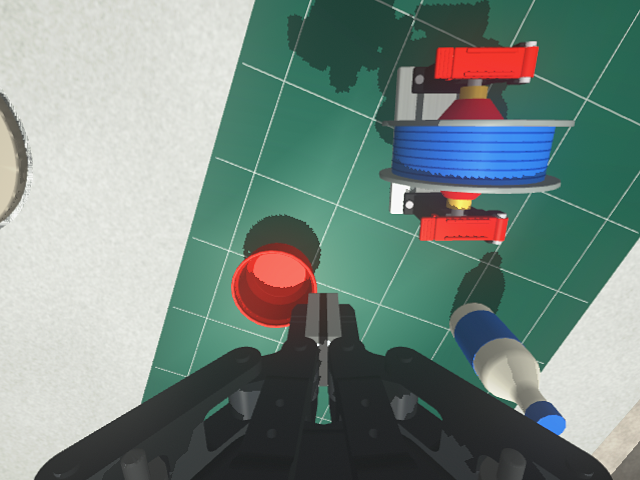

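View pics/top_h.png

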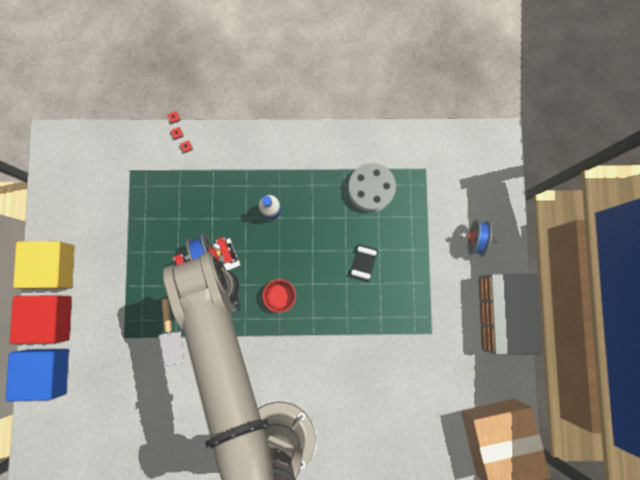

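Both caps lie flat over the bearings in the wrist view, at about (487,63) and (463,229). The bystanders are at their starting pixels and the arm is clear, so I'm handing in.

```bash
python3 -c "
from plant import job
print(job.sign_off())"
```

```text
the job is handed in; nothing more can be done
None
```

The larger blue spool is loaded in the stand, both red caps are snapped shut, and I handed the job in at about 25 s of the 69 s allowed. `sign_off` reported no verdict.

- **Placing:** I gripped the spool across its flanges and lowered it until the bearings bottomed. Upward force at contact reached 13 N. Both caps started well back (about 1.9 and 2.1 rad), so neither had to be swung back first.
- **Seating check:** After release the spool measured within about 1 mm across and 0.2 mm along the axle line of the stand's middle. I took this once, before closing the caps. Afterwards I checked only by eye in the pictures.
- **Caps:** I swept each cap over and pressed its lip. For both, the force rose to 8 N, fell to about zero when the cap snapped, then met a solid stop with the fingertip 116 mm above the bench. The last pictures show both lying flat.
- **Bystanders and arm:** The bowl, bottle, spare spool and scraper sit where they started in the top view, judged by eye. The arm was clear of everything when I handed in.
- **Disagreement:** Wrist-camera lengths read about 2.5% long close up. I treated this as a calibration bias, because the hinge pins showed the same error. The side view and the contact height agreed that the spool was seated.

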